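# Fit the last two plates of a small multi-plate clutch

### The arm

A 7-joint arm with a two-finger parallel gripper is mounted at the origin on the work surface. World frame = base frame: x ahead of the robot, y to its left, z up, the work surface at z = 0. Lengths are in m, angles in rad, forces in N, time in s.
With the tool pointing down it reaches from about 0.425 to 0.875 m from the base axis. Payload 4.7 kg.
Tool frame: the origin (TCP) lies at the very end of the fingers, on their centre line; the grasp point (between the pads) lies 19 mm behind it; z points along the fingers, y is the direction in which the jaws open and shut (so a half turn about z gives the same grasp; the last joint's range is limited). The gripper opens to 87 mm and grips with 3 to 60 N. Pads are 19 mm wide; open, the fingers measure 117 mm over their backs; the gripper's body (75 mm by 190 mm) begins 51 mm behind the grasp point.
Start: joints at [-1.296, 0.321, -0.07, 1.45, 0.023, 1.371, -0.057], TCP at [0.168, 0.628, 0.223] pointing down, gripper open.
Joint ranges: [-2.86, 2.86], [-0.3, 2.09], [-1.38, 1.24], [0.06, 2.45], [-1.56, 4.7], [0.09, 2.05], [-2.69, 2.69]. Speed limits (rad/s): [2.57, 2.57, 3.14, 3.14, 3.14, 3.14, 3.14].

### API

Orientations are given as a rotation vector (axis times angle).
In Python, from bench import * gives the robot as it stands.
- The arm moves only by the shell command python3 -m jog 'ROWS' [OPENING] [FORCE]. ROWS is JSON, a list of rows, each a list of 4 numbers: the shift along the world's x, y, z in mm, then the turn about the world's z in rad. In form: [[x, y, z, twist], ...]. A call has exactly 8 rows; each row is the pose to reach, as a shift and turn from the pose commanded when the call began; what a row does not reach only later rows make up. A row lasts 1/8 s, in which the tool goes at most 62.5 mm and 10.7 degrees, less where a joint would pass 70% of its speed; a pose out of reach is approached as far as the arm can. A call with a gripper value outside its range is refused whole. OPENING is the opening, from -1 (shut) to 1 (fully open), set as the call begins (- or left out, the last holds). The fingers move at their own pace and stop on an object; FORCE is the grip in N (left out, the last holds). Time passes only in rows, so rows that repeat a pose let the fingers close, or fill a call up. It gives the time, the measured TCP pose, the force and the opening at its end, in the units of the state.
- get_state(): the state, without advancing time (a new reading comes with each control period).
- get_image(name): name is "scene" or "side" or "wrist"; returns a dict with "image" (480x640x3 uint8, red, green, blue), "fx", "fy", "cx", "cy" (pixels), "position" and "rotation" of the camera in the world; the wrist camera has in their place "tool_from_camera" (4x4, takes a point from camera to tool coordinates, whose origin is the TCP and whose axes are the flange's). Camera axes: x right, y down, z forward; pixel columns grow to the right and rows downward; lengths in m; the calibration is good to about 2 mm. The wrist camera is an equidistant fisheye: a pixel r from the principal point sees the ray r / f radians off the axis. A picture is of the moment at which its call begins: read the wrist's pose just before it. There is no depth.
- close_job(): hands the job in, once; it reports no verdict.
The state is a dict: "time": time; "joint_positions": joint angles; "qd": joint speeds; "joint_torque": joint torques, N m; "position": TCP position; "tool_rot": TCP orientation; "ft_force": force on the tool from outside, world axes, zero at the start; "torque": the same for the moment, N m; "grip_width": opening from 0.0 (shut) to 1.0 (fully open).
Only numpy, scipy, OpenCV 4.12 (cv2) and the standard library are available. Lean on these libraries where they do the work, as an engineer would, in place of code of your own. Each camera call takes 0.05 s, during which the arm holds its last target. There are 200 camera calls.

### The job

Finish building up the clutch pack: first fit the steel plate, its inner teeth on the splines of the hub, fully home on the plates already in the drum, then fit the lined plate on top of it, its outer tabs in the slots of the drum and fully home flat on the steel plate. Hub and drum stand at any angle, so turn each plate by feel, resting on them lightly, until it drops in, without forcing anything; let go of both and leave the other things on the bench alone.

Things in the scene. Friction and masses are not known exactly. Their poses are not given: they have to be found in the camera images.
- clutch: Half-built clutch, upright on a fixed wooden block (100 x 100 x 22 mm). Origin: on the clutch's axis at bench level, z up along it. Gear 88 mm across at 23 to 31 mm height; plates already fitted end at 60 mm. Drum and hub each turn stiffly (0.35 N m) and stand at any angle, not reported (x, y follow only the block): see it, or turn the plate under light load until it drops.
- drum_top (a point): On the axis, 72 mm up: top of the round aluminium drum wall, 56 mm inside, 63 mm outside. The wall has 6 evenly spaced upright slots, 10.4 mm wide, open and bevelled 1 mm at the top, through which the outer tabs stand out 3 mm. Axes as the block's, not the drum's.
- hub_top (a point): On the axis, 82 mm up: tops of the hub's 8 evenly spaced upright splines, 5.8 mm wide, 38 mm across the tips, on a 32 mm core, bevelled 0.6 to 1 mm at the top. Above it a nose tapers from 32 to 26 mm across at 91 mm, with a stud to 96 mm. Axes as the block's, not the hub's.
- steel_plate: Bare steel ring flat on the bench, 52 mm outside (plain), 40 mm inside, 5 mm thick, 50 g, 8 even teeth 4.8 mm wide inwards, 34 mm across tips; 1 mm play on the splines. Origin: centre of underside, z up, a tooth on the +x side. Home: underside 60 mm up. The drum leaves fingers no room: with its teeth on the splines, let go above the drum wall and it slides down by its weight.
- lined_plate: Ring with brown lining, flat on the bench, 52 mm outside, 41 mm inside, 5 mm thick, 45 g, 6 even aluminium tabs 8 mm wide outwards, 69 mm across opposite tabs (flat ends). Clears the splines by 1.5 mm, the slots by 1.2 mm a side. Origin: centre of underside, z up, a tab along +x. Home on the steel plate: underside 65 mm up; it can be held by two tabs all the way.
- pressure_plate: Bystander: aluminium disc with 4 posts, 54 mm across, 18 mm high. Origin under its centre.
- grease_tin: Bystander: metal tin, 60 mm across, 55 mm high. Origin under its centre.
- screwdriver: Bystander: screwdriver lying on the bench, 190 mm long.
Mind the look-alikes: they are no part of the job. Leave any red or turquoise look-alike of the lined_plate alone. Leave any green look-alike of the steel_plate alone.

How it is judged:
By the outcome, as a careful person would: the job done as asked, in the order asked, and still so for the second after the job is handed in, with the robot touching nothing.
It also fails if it takes over 72 s, if anything falls off the work surface, if the arm or the gripper's body presses on something with over 40 N, if the wrist force passes 120 N, or if a joint passes its speed limit or range.

## Working session

There is one attempt and no reset: what is moved stays moved. The work goes in short steps, Python scripts to look and compute and a shell command to move; the robot and the scene stay as the last step left them, time stands still between calls to the robot, and variables do not carry over. Pictures are saved under pics/ and viewed, about 8 in all and at most 12, crops included, and the job is handed in when it is done.

```bash
mkdir -p pics; ls
python3 - <<'E'
from bench import *
import cv2,numpy as np
s=get_state();print({k:np.round(v,3) for k,v in s.items()})
for n in("scene","side","wrist"):
    d=get_image(n);cv2.imwrite(f"pics/{n}0.png",d["image"][:,:,::-1]);print(n,{k:np.round(v,4).tolist() for k,v in d.items() if k!="image"})
E
```

```text
pics
{'time': np.float64(0.0), 'joint_positions': array([-1.296,  0.322, -0.07 ,  1.452,  0.023,  1.371, -0.057]), 'qd': array([ 0.   , -0.001,  0.001,  0.   ,  0.001, -0.   ,  0.001]), 'joint_torque': array([ 0.0000e+00, -4.9129e+01, -4.0300e-01, -3.1253e+01, -6.4000e-02,
        4.4000e-02,  0.0000e+00]), 'position': array([0.168, 0.627, 0.221]), 'tool_rot': array([-4.080e-01, -3.115e+00,  3.000e-03]), 'ft_force': array([0.644, 0.907, 0.389]), 'torque': array([ 0.016,  0.008, -0.004]), 'grip_width': np.float64(1.001)}
scene {'fx': 495.7328, 'fy': 495.7328, 'cx': 309.2704, 'cy': 232.307, 'position': [0.9971, 0.7953, 0.9351], 'rotation': [-0.6682, -2.644, 1.0985]}
side {'fx': 477.0641, 'fy': 477.0641, 'cx': 318.854, 'cy': 237.9345, 'position': [0.2745, -0.6686, 0.7778], 'rotation': [-2.2502, 0.5159, -0.2166]}
wrist {'fx': 371.6483, 'fy': 371.6483, 'cx': 315.6553, 'cy': 236.3259, 'tool_from_camera': [[0.0001, -0.9523, -0.3052, 0.085], [1.0, 0.0005, -0.0011, 0.0004], [0.0012, -0.3052, 0.9523, -0.1627], [0.0, 0.0, 0.0, 1.0]]}
```

View pics/scene0.png

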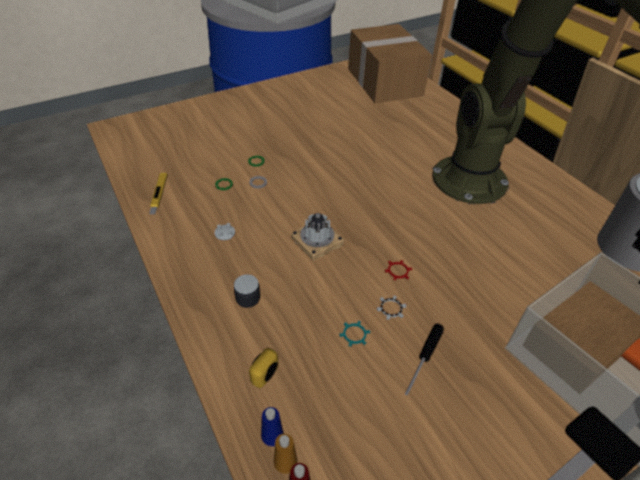

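View pics/wrist0.png

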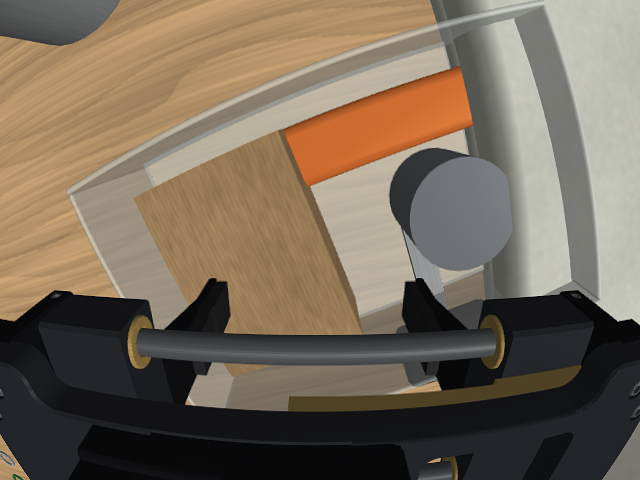

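The scene picture shows the steel plate as the bare grey ring at (258,182), with green look-alikes at (256,160) and (224,184). The lined plate is the brown/silver ring at (391,307), with look-alikes in red (398,270) and turquoise (354,334). The clutch is at (318,235). The wrist view shows the tray only.

```bash
cat > h.py <<'E'
from bench import *
import cv2,numpy as np
from scipy.spatial.transform import Rotation as R
def ray(d,u,v,s=None):
    x,y=(u-d["cx"])/d["fx"],(v-d["cy"])/d["fy"]
    if "tool_from_camera" in d:
        t=np.hypot(x,y);k=np.sin(t)/max(t,1e-9);r=np.array([x*k,y*k,np.cos(t)])
        T=np.array(d["tool_from_camera"]);Q=R.from_rotvec(s["tool_rot"]).as_matrix()
        return Q@T[:3,3]+s["position"],Q@T[:3,:3]@r
    return np.array(d["position"]),R.from_rotvec(d["rotation"]).as_matrix()@[x,y,1]
def at(d,u,v,z,s=None):
    p,r=ray(d,u,v,s);return p+r*(z-p[2])/r[2]
def pix(d,P,s=None):
    P=np.asarray(P,float)
    if "tool_from_camera" in d:
        T=np.array(d["tool_from_camera"]);Q=R.from_rotvec(s["tool_rot"]).as_matrix()
        c=T[:3,:3].T@(Q.T@(P-s["position"])-T[:3,3]);n=np.hypot(c[0],c[1]);t=np.arctan2(n,c[2])
        return np.array([d["cx"]+d["fx"]*t*c[0]/n,d["cy"]+d["fy"]*t*c[1]/n])
    c=R.from_rotvec(d["rotation"]).as_matrix().T@(P-d["position"])
    return np.array([d["cx"]+d["fx"]*c[0]/c[2],d["cy"]+d["fy"]*c[1]/c[2]])
E
python3 - <<'E'
from h import *
d=get_image("scene")
for n,u,v,z in[("base",470,180,0.02),("steel",258.5,182,.003),("lined",391.5,307,.003),("clutchtop",318,216,.09),("red",398,270,.003),("turq",354,334,.003),("green",256,160,.003),("green2",224,184,.003),("tin",247,282,.055),("press",225,232,.01)]:
    print(n,at(d,u,v,z).round(3))
a=cv2.resize(d["image"][140:220,200:300],None,fx=4,fy=4,interpolation=2)
b=cv2.resize(d["image"][250:350,330:430],None,fx=4,fy=4,interpolation=2)[:320]
e=cv2.resize(d["image"][195:275,270:370],None,fx=4,fy=4,interpolation=2)
cv2.imwrite("pics/crop1.png",np.hstack([a[:,:400],b[:,:400]])[:,:,::-1])
E
```

```text
base [0.019 0.019 0.02 ]
steel [ 0.567 -0.283  0.003]
lined [0.485 0.28  0.003]
clutchtop [0.532 0.01  0.09 ]
red [0.405 0.195 0.003]
turq [0.602 0.302 0.003]
green [ 0.529 -0.386  0.003]
green2 [ 0.661 -0.322  0.003]
tin [0.765 0.095 0.055]
press [ 0.736 -0.125  0.01 ]
```

View pics/crop1.png

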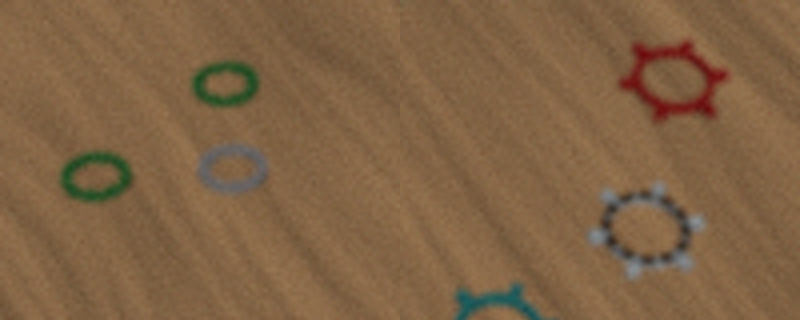

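Confirmed: the bare grey ring and the brown-lined ring with silver tabs are the right ones. I'll move over the lined plate for a passing look, then on to the clutch.

```bash
python3 -m jog '[[40,-43,5,0],[80,-87,10,0],[120,-130,20,0],[160,-174,20,0],[200,-217,20,0],[240,-260,20,0],[280,-304,20,0],[317,-347,20,0]]' 1
python3 - <<'E'
from h import *
import pickle
s=get_state();d=get_image("wrist");pickle.dump((s,d),open("w1.p","wb"));cv2.imwrite("pics/w1.png",d["image"][:,:,::-1])
print(s["position"],s["ft_force"])
E
python3 -m jog '[[4,-34,0,0],[8,-68,0,0],[12,-102,0,0],[18,-136,0,0],[25,-170,0,0],[32,-204,0,0],[40,-238,0,0],[45,-270,0,0]]'
python3 - <<'E'
from h import *
import pickle
s=get_state();d=get_image("wrist");pickle.dump((s,d),open("w2.p","wb"))
s1,d1=pickle.load(open("w1.p","rb"))
print(s["position"],s["tool_rot"],s["qd"].round(2))
cv2.imwrite("pics/w12.png",cv2.resize(np.hstack([d1["image"][:,100:540],d["image"][:,100:540]]),None,fx=.9,fy=.9)[:,:,::-1])
E
```

```text
time: 1.2
position: [0.4858, 0.2793, 0.2426]
tool_rot: [0.409, 3.115, 0.001]
ft_force: [0.6, -0.0, 0.5]
grip_width: 1.0
[0.48576335 0.2792958  0.24262236] [ 0.57679002 -0.02460831  0.46492273]
time: 2.25
position: [0.5297, 0.01, 0.2425]
tool_rot: [0.409, 3.115, 0.0]
ft_force: [0.6, 0.7, 0.5]
grip_width: 1.002
[0.5296746  0.00998784 0.24253655] [4.08819142e-01 3.11477783e+00 1.72498999e-04] [ 0.27  0.06  0.24 -0.05 -0.04  0.    0.52]
```

View pics/w12.png

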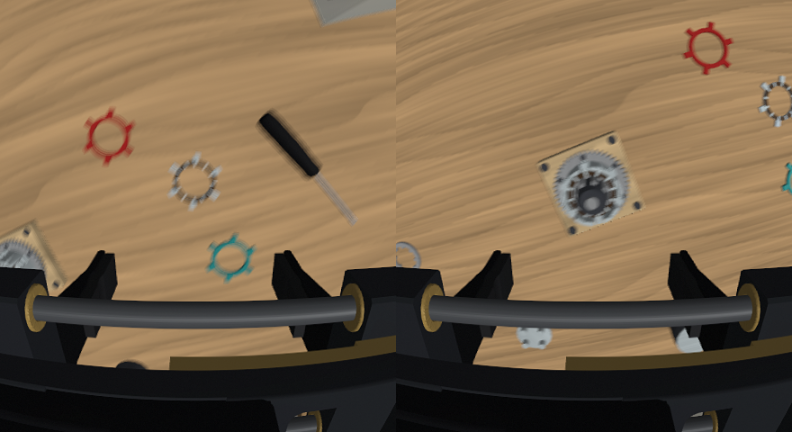

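```bash
cat >> h.py <<'E'
def top(d,s,c,z,half=.05,ppm=8000//2*.001,N=400):
    # world-aligned top view: image right=+x, up=+y
    g=np.linspace(-half,half,N);m=np.zeros((N,N,2),np.float32)
    for i,y in enumerate(g[::-1]):
        for j,x in enumerate(g): m[i,j]=pix(d,[c[0]+x,c[1]+y,z],s)
    return cv2.remap(d["image"],m[...,0],m[...,1],cv2.INTER_CUBIC)
E
python3 - <<'E'
from h import *
import pickle
s=get_state();d=get_image("wrist");pickle.dump((s,d),open("w2.p","wb"))
s1,d1=pickle.load(open("w1.p","rb"))
u=lambda x,y,o:(( x-o)/.9+100,y/.9)
print(at(d1,*u(195,182,0),.005,s1),at(d,*u(590,190,396),.082,s), "steel?",at(d,*u(402,260,396),.005,s))
cv2.imwrite("pics/top1.png",np.hstack([top(d1,s1,(.485,.28),.005),top(d,s,(.53,.01),.077)])[:,:,::-1])
E
```

```text
[0.48983825 0.27941795 0.005     ] [0.52528681 0.0049965  0.082     ] steel? [ 0.56983037 -0.30024998  0.005     ]
```

View pics/top1.png

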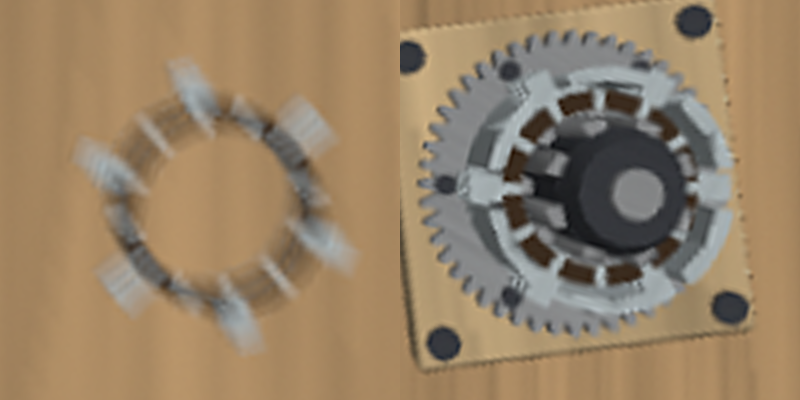

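Left panel (lined plate, top view, 4 px/mm): centre about (215,204), tabs at about 41° mod 60. Right panel (clutch): slot tabs at (485,188) and (715,190) put the slots at about 0° mod 60. Splines near (548,163) and (548,211) suggest about 22° mod 45, and the stud is at (638,194). Next I'll look at the steel plate close up.

```bash
python3 -m jog '[[5,-37,0,0],[9,-74,0,0],[14,-111,0,0],[19,-148,-15,0],[23,-185,-35,0],[28,-222,-55,0],[33,-260,-75,0],[37,-290,-80,0]]'
python3 - <<'E'
from h import *
import pickle
s2,d2=pickle.load(open("w2.p","rb"))
q=lambda X,Y,z:at(d2,*pix(d2,[.53+(X-600)/4e3,.01+(200-Y)/4e3,.077],s2),z,s2)[:2].round(4)
print("stud",q(638,194,.096),"tabs60",q(485,188,.058),q(715,190,.058),q(540,88,.058),q(655,290,.058), "corners",q(420,370,.022),q(755,328,.022))
s=get_state();d=get_image("wrist");pickle.dump((s,d),open("w3.p","wb"))
print(s["position"],s["qd"].round(2),s["joint_positions"].round(2))
cv2.imwrite("pics/top2.png",np.hstack([top(d,s,(.567,-.283),.005),cv2.resize(d["image"],(400,300))[:,:].copy() if 0 else np.vstack([cv2.resize(d["image"],(400,300)),np.zeros((100,400,3),np.uint8)])])[:,:,::-1])
E
```

```text
time: 3.35
position: [0.5661, -0.2789, 0.1606]
tool_rot: [-0.408, -3.112, -0.001]
ft_force: [-0.4, -0.3, -0.7]
grip_width: 1.004
stud [0.5342 0.0124] tabs60 [0.5043 0.0122] [0.5652 0.0116] [0.5189 0.0386] [ 0.5493 -0.0148] corners [ 0.4912 -0.0426] [ 0.589  -0.0303]
[ 0.56611764 -0.27893882  0.16057441] [ 0.41  0.34  0.04 -0.31 -0.23  0.03  0.46] [-0.11  0.37  0.67  1.6  -0.24  1.26  1.91]
```

View pics/top2.png

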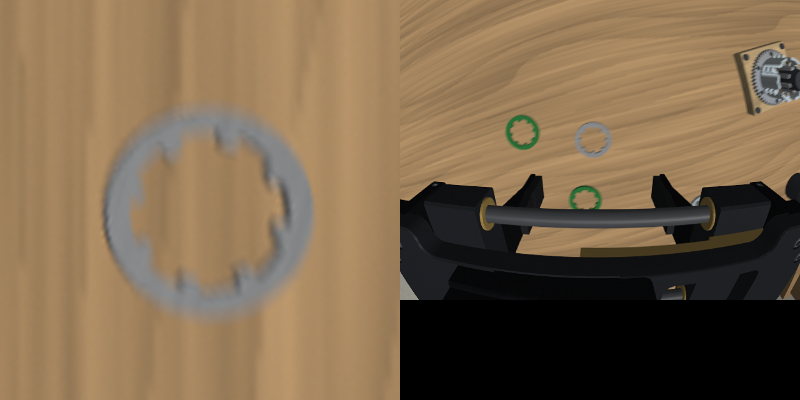

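The steel ring sits at about (208,210) in the top view, with teeth at about 27° mod 45. The arm was still moving, so I'll remeasure in code now that it has settled.

```bash
cat >> h.py <<'E'
def ring(t,half,rt,n):
    # low-saturation blob near centre: centre (m from view centre), tooth phase (deg mod 360/n) sampled at radius rt (m)
    N=t.shape[0];k=2*half/N
    m=(cv2.cvtColor(t,cv2.COLOR_RGB2HSV)[...,1]<75).astype(np.uint8)*255
    m=cv2.morphologyEx(m,cv2.MORPH_OPEN,np.ones((5,5)))
    cs,_=cv2.findContours(m,cv2.RETR_EXTERNAL,cv2.CHAIN_APPROX_NONE)
    c=max(cs,key=cv2.contourArea);(x,y),r=cv2.minEnclosingCircle(c);M=cv2.moments(cv2.convexHull(c));x2,y2=M["m10"]/M["m00"],M["m01"]/M["m00"]
    a=np.linspace(0,2*np.pi,1440,endpoint=False);g=255-cv2.cvtColor(t,cv2.COLOR_RGB2HSV)[...,1].astype(float)
    out=[]
    for q in rt:
        v=cv2.remap(g.astype(np.float32),(x2+q/k*np.cos(a)).astype(np.float32)[None],(y2-q/k*np.sin(a)).astype(np.float32)[None],1)[0]
        F=(v*np.exp(1j*n*a)).sum();out.append((round(float(np.degrees(np.angle(F))/n%(360/n)),1),round(float(abs(F)/len(a)),1)))
    return (x-N/2)*k,(N/2-y)*k,r*k,(x2-N/2)*k,(N/2-y2)*k,out
E
python3 - <<'E'
from h import *
import pickle
get_image("wrist");s=get_state();d=get_image("wrist");pickle.dump((s,d),open("w3.p","wb"))
print(s["position"],s["qd"].round(2))
t=top(d,s,(.569,-.2855),.005);print(np.round(ring(t,.05,(.0175,.0182,.019),8)[:5],4),ring(t,.05,(.0175,.0182,.019),8)[5])
cv2.imwrite("pics/t3.png",t[:,:,::-1])
s1,d1=pickle.load(open("w1.p","rb"));t=top(d1,s1,(.4888,.279),.005);o=ring(t,.05,(.029,.031,.033),6);print(np.round(o[:5],4),o[5])
E
```

```text
[ 0.5653739  -0.28208256  0.16132082] [-0.04 -0.04 -0.03  0.01 -0.01  0.02 -0.04]
[-0.0001  0.0022  0.0266 -0.0001  0.0021] [(29.8, 27.1), (29.8, 28.0), (29.9, 24.4)]
[0.0165 0.0136 0.0173 0.0188 0.0153] [(39.1, 3.2), (29.5, 1.4), (29.7, 7.3)]
```

Run:
```python
from h import *
P=[]
for i in range(6):
    s=get_state();P.append(np.r_[s["position"],s["tool_rot"]]);d=get_image("wrist")
    s2=dict(s);t=top(d,s2,(.569,-.2834),.005);o=ring(t,.05,(.0182,),8);print(P[-1].round(4),np.round(o[3:5],4),o[5])
```

```text
[ 5.6610e-01 -2.7980e-01  1.6180e-01 -4.1210e-01 -3.1129e+00  4.0000e-04] [-0. -0.] [(29.8, 28.3)]
[ 5.6670e-01 -2.7810e-01  1.6210e-01 -4.0880e-01 -3.1141e+00 -1.5000e-03] [-0.0001 -0.0002] [(29.9, 27.5)]
[ 5.671e-01 -2.772e-01  1.624e-01 -4.064e-01 -3.115e+00 -2.300e-03] [-0.0002 -0.0005] [(29.6, 28.1)]
[ 5.6740e-01 -2.7690e-01  1.6270e-01  4.0500e-01  3.1151e+00  2.3000e-03] [-0.0002 -0.0005] [(29.8, 27.2)]
[ 5.6740e-01 -2.7690e-01  1.6280e-01  4.0450e-01  3.1149e+00  2.2000e-03] [-0.0002 -0.0005] [(29.8, 27.3)]
[ 5.6740e-01 -2.7710e-01  1.6290e-01  4.0460e-01  3.1147e+00  1.8000e-03] [-0.0002 -0.0005] [(29.7, 28.1)]
```

```bash
python3 -m jog '[[2,-5,-30,0],[2,-5,-70,0],[2,-5,-110,0],[2,-5,-135,0],[2,-5,-150,0],[2,-5,-157,0],[2,-5,-160,0],[2,-5,-161,0]]'; python3 -m jog '[[0,0,0,0],[0,0,0,0],[0,0,0,0],[0,0,0,0],[0,0,0,0],[0,0,0,0],[0,0,0,0],[0,0,0,0]]' -1 20
```

```text
time: 4.8
position: [0.5693, -0.2842, 0.0024]
tool_rot: [0.408, 3.113, -0.0]
ft_force: [0.4, 0.4, 0.1]
grip_width: 1.002
time: 5.8
position: [0.5687, -0.284, 0.0017]
tool_rot: [0.408, 3.115, 0.0]
ft_force: [0.7, 0.0, 0.1]
grip_width: 0.588
```

```bash
python3 -m jog '[[0,0,10,0],[0,0,35,0],[0,0,75,0],[0,0,115,0],[-3,20,145,0.05],[-7,55,145,0.15],[-12,100,145,0.22],[-16,140,145,0.265]]'
python3 - <<'E'
from h import *
import pickle
s,d=pickle.load(open("w2.p","rb"))
t=top(d,s,(.5344,.0121),.082,.022);t2=top(d,s,(.5344,.0121),.066,.037)
cv2.line(t,(200,200),(384,124),(255,255,0),1);cv2.line(t,(200,200),(16,276),(255,255,0),1);cv2.line(t,(200,200),(16,124),(255,255,0),1);cv2.circle(t,(200,200),int(.019/.022*200),(255,255,0),1);cv2.circle(t,(200,200),int(.016/.022*200),(255,255,0),1)
cv2.imwrite("pics/hub.png",np.hstack([t,t2])[:,:,::-1])
E
```

```text
time: 6.8
position: [0.5524, -0.1425, 0.1473]
tool_rot: [-0.009, 3.141, 0.001]
ft_force: [-0.3, 0.6, 0.0]
grip_width: 0.586
```

View pics/hub.png

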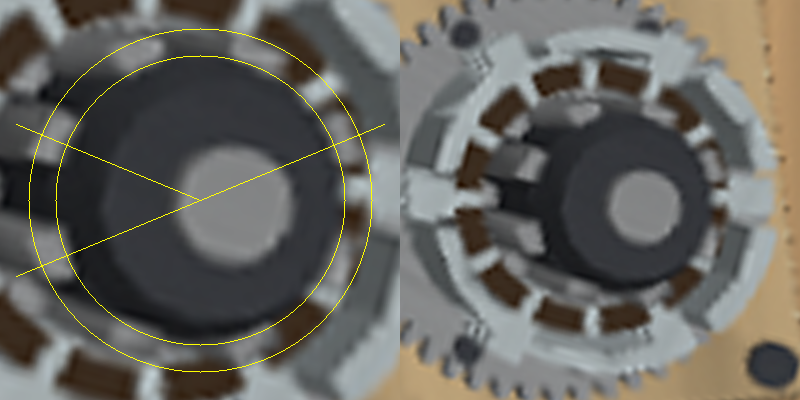

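Spline tops at (58,133), (55,250), (140,50) and (138,335) give about 20.4° mod 45, so the gaps are at about -2°. I'll turn the plate to match and move over the clutch.

```bash
python3 -m jog '[[-5,40,0,-0.035],[-10,80,0,-0.035],[-15,120,0,-0.035],[-18,150,0,-0.035],[-18.6,156,-15,-0.035],[-18.6,156,-35,-0.035],[-18.6,156,-45,-0.035],[-18.6,156,-45,-0.035]]'; python3 -m jog '[[0,0,0,0],[0,0,0,0],[0,0,0,0],[0,0,0,0],[0,0,-3,0],[0,0,-6,0],[0,0,-9,0],[0,0,-12,0]]'
python3 - <<'E'
from h import *
import pickle
s=get_state();d=get_image("wrist");print(s["position"],s["joint_positions"].round(2))
t=cv2.resize(d["image"][120:420,160:480],None,fx=1.25,fy=1.25);cv2.imwrite("pics/hold.png",np.hstack([top(d,s,s["position"][:2],s["position"][2]+.003,.04,N=375),t])[:,:,::-1])
E
```

```text
time: 7.8
position: [0.5334, 0.0108, 0.1007]
tool_rot: [-0.051, -3.139, 0.001]
ft_force: [1.0, 0.5, -0.3]
grip_width: 0.581
time: 8.8
position: [0.5339, 0.012, 0.0892]
tool_rot: [-0.048, -3.141, 0.0]
ft_force: [-0.0, -1.2, 0.7]
grip_width: 0.584
[0.5339256  0.01202924 0.08924913] [-0.51  0.19  0.48  1.91 -0.1   1.06  1.56]
```

View pics/hold.png

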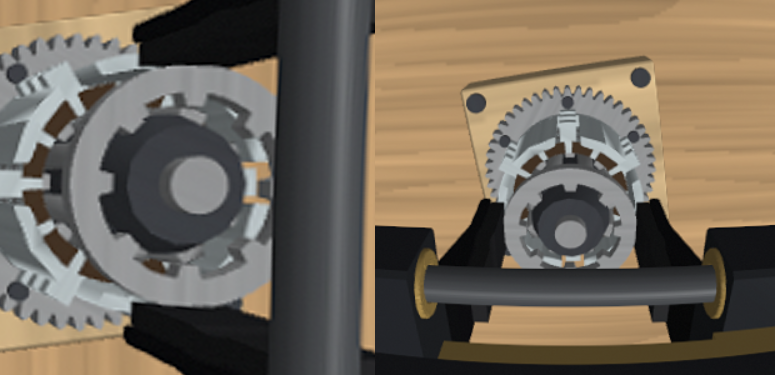

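The picture shows the ring around the nose, roughly concentric, with a tooth at the gap direction (115,182). I'll lower it gently and watch the force.

```bash
python3 -m jog '[[0,0,-1,0],[0,0,-2,0],[0,0,-4,0],[0,0,-6,0],[0,0,-7,0],[0,0,-8,0],[0,0,-9,0],[0,0,-9,0]]'
```

```text
time: 9.85
position: [0.534, 0.012, 0.0805]
tool_rot: [-0.048, -3.141, -0.0]
ft_force: [0.4, -0.5, -0.3]
grip_width: 0.585
```

```bash
python3 -m jog '[[0,0,-1,0],[0,0,-2,0],[0,0,-3,0],[0,0,-4,0],[0,0,-5,0],[0,0,-5.5,0],[0,0,-5.5,0],[0,0,-5.5,0]]'; python3 -c "
from h import *
s=get_state();print(s['torque'].round(3))"
```

```text
time: 10.85
position: [0.5341, 0.012, 0.0751]
tool_rot: [0.048, 3.141, 0.0]
ft_force: [-0.2, -1.1, -0.8]
grip_width: 0.591
[ 0.012  0.081 -0.015]
```

Underside about 73 mm with no reaction force, so the teeth are on the splines. Releasing.

```bash
python3 -m jog '[[0,0,0,0],[0,0,0,0],[0,0,0,0],[0,0,0,0],[0,0,10,0],[0,0,30,0],[0,0,60,0],[0,0,90,0]]' 1
python3 - <<'E'
from h import *
import pickle
get_image("wrist");s=get_state();d=get_image("wrist");print(s["position"])
cv2.imwrite("pics/rel.png",np.hstack([top(d,s,(.5344,.0121),.065,.04,N=400),top(d,s,(.5344,.0121),.082,.025,N=400)])[:,:,::-1])
E
```

```text
time: 11.85
position: [0.5341, 0.0119, 0.1667]
tool_rot: [0.049, 3.141, 0.0]
ft_force: [0.6, 0.6, 0.7]
grip_width: 1.005
[0.53665944 0.01199702 0.17096348]
```

View pics/rel.png

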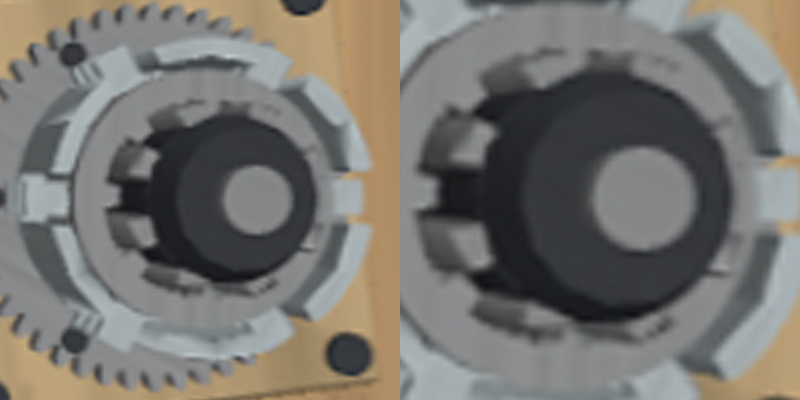

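The steel ring lies flat inside the drum. Its apparent diameter of 255 px at 5 px/mm matches 51–52 mm at the 65 mm plane, so it is home. The slot tabs at (40,195), (350,195), (122,62) and (270,330) put the slots at about 0° mod 60. Now the lined plate.

```bash
python3 -m jog '[[-7,40,0,0.04],[-15,85,0,0.08],[-23,132,0,0.12],[-31,180,0,0.16],[-39,230,0,0.2],[-46,267,0,0.22],[-46,267,0,0.22],[-46,267,0,0.22]]'
python3 - <<'E'
from h import *
import pickle
for i in range(5):get_image("wrist")
s=get_state();d=get_image("wrist");print(s["position"],s["tool_rot"].round(3),s["joint_positions"].round(2));pickle.dump((s,d),open("w5.p","wb"))
t=top(d,s,(.4888,.279),.005);cv2.imwrite("pics/lined.png",t[:,:,::-1])
# tab tips: bright low-sat pixels with r>27.5mm
N=400;yy,xx=np.mgrid[:N,:N];h=cv2.cvtColor(t,cv2.COLOR_RGB2HSV);m=((h[...,1]<70)&(h[...,2]>90)).astype(np.uint8)
n,l,st,c=cv2.connectedComponentsWithStats(cv2.morphologyEx(m,cv2.MORPH_OPEN,np.ones((5,5))))
for i in range(1,n):
    if st[i,4]>200:print(st[i],c[i].round(1))
E
```

```text
time: 12.95
position: [0.4881, 0.278, 0.1647]
tool_rot: [0.296, -3.127, 0.002]
ft_force: [-0.1, -0.3, 0.2]
grip_width: 1.005
[0.48846764 0.27785464 0.16514912] [-0.294  3.128  0.   ] [-0.8   0.17  0.27  1.76 -0.05  1.22  1.23]
[ 148   51   38   60 1525] [167.8  76.5]
[ 249   89   54   52 1450] [276.4 113.4]
[211  90  21  26 373] [220.8 102. ]
[119 106  23  24 344] [129.7 117.7]
[  55  131   60   40 1481] [ 81.6 151.4]
[265 162  30  21 444] [279.3 171. ]
[ 86 199  26  18 378] [ 98.  206.6]
[ 264  208   62   40 1499] [297.9 225.5]
[  77  239   55   51 1495] [103.5 263.9]
[239 242  26  28 379] [251.3 256.3]
[152 265  17  24 313] [160.4 276.9]
[ 194  266   38   61 1502] [211.7 300.7]
```

View pics/lined.png

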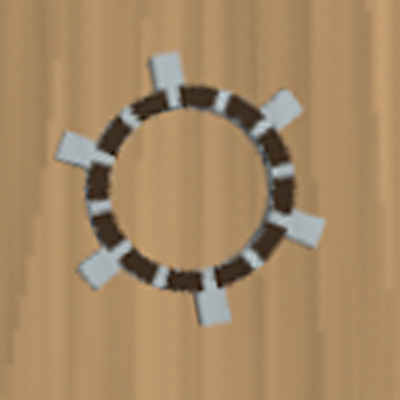

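The lined plate is sharp: opposite tabs (168,77)–(212,301), (276,113)–(104,264) and (82,151)–(298,226) share the midpoint (189.8,188.6). That gives a centre of (0.4863, 0.2819) with a tab line at 101.1°, and the jaw is at 100.7°. Going down.

```bash
python3 -m jog '[[-2.1,2.9,-30,0.006],[-2.1,2.9,-70,0.006],[-2.1,2.9,-110,0.006],[-2.1,2.9,-137,0.006],[-2.1,2.9,-152,0.006],[-2.1,2.9,-159,0.006],[-2.1,2.9,-162,0.006],[-2.1,2.9,-163.5,0.006]]'; python3 -m jog '[[0,0,0,0],[0,0,0,0],[0,0,0,0],[0,0,0,0],[0,0,0,0],[0,0,0,0],[0,0,0,0],[0,0,0,0]]' -1 20
```

```text
time: 14.25
position: [0.4866, 0.2823, 0.0024]
tool_rot: [-0.306, 3.125, 0.001]
ft_force: [0.0, -0.3, -0.7]
grip_width: 1.0
time: 15.25
position: [0.4862, 0.2821, 0.0019]
tool_rot: [-0.306, 3.126, 0.001]
ft_force: [-0.5, -1.0, 4.3]
grip_width: 0.775
```

```bash
python3 -m jog '[[0,0,10,0],[0,0,35,0],[0,0,75,0],[0,0,115,0.04],[3,-20,143,0.1],[9,-55,143,0.18],[17,-100,143,0.26],[26,-145,143,0.332]]'; python3 -m jog '[[7,-40,0,0],[14,-80,0,0],[20,-115,0,0],[22.1,-124.8,0,0],[22.1,-124.8,-15,0],[22.1,-124.8,-35,0],[22.1,-124.8,-45,0],[22.1,-124.8,-45,0]]'
python3 - <<'E'
from h import *
import pickle
for i in range(5):get_image("wrist")
s=get_state();d=get_image("wrist");print(s["position"],s["tool_rot"].round(3),s["joint_positions"].round(2),s["ft_force"].round(1))
z=s["position"][2]+.003
cv2.imwrite("pics/hold2.png",np.hstack([top(d,s,s["position"][:2],z,.045),top(d,s,(.5344,.0121),.072,.045)])[:,:,::-1])
E
```

```text
time: 16.25
position: [0.5117, 0.1356, 0.1448]
tool_rot: [-0.823, 3.032, 0.0]
ft_force: [0.1, -0.9, -0.5]
grip_width: 0.777
time: 17.25
position: [0.533, 0.0133, 0.0983]
tool_rot: [0.821, -3.03, -0.001]
ft_force: [0.8, -0.8, -1.1]
grip_width: 0.779
[0.53458267 0.01235506 0.10026481] [-0.819  3.032  0.   ] [-0.47  0.18  0.44  1.9  -0.09  1.08  2.1 ] [ 0.1  0.6 -0.2]
```

View pics/hold2.png

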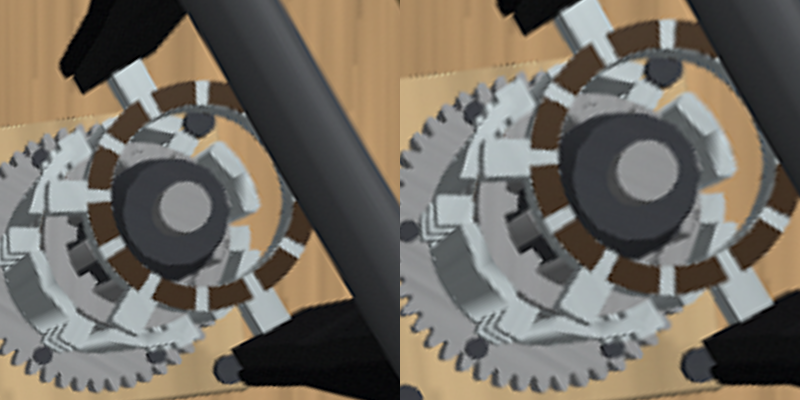

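The plate is held by two tabs at (132,85) and (268,308), with its midpoint at (200,197) on the tool axis. Its left tab at (60,196) lines up with the 180° slot. Lowering gently.

```bash
python3 -m jog '[[0,0,-4,0],[0,0,-8,0],[0,0,-12,0],[0,0,-16,0],[0,0,-20,0],[0,0,-23,0],[0,0,-25,0],[0,0,-25,0]]'; python3 -m jog '[[0,0,-0.5,0],[0,0,-1,0],[0,0,-1.5,0],[0,0,-2,0],[0,0,-2.5,0],[0,0,-3,0],[0,0,-3,0],[0,0,-3,0]]'
```

```text
time: 18.55
position: [0.534, 0.0121, 0.0745]
tool_rot: [0.819, -3.033, -0.0]
ft_force: [0.2, 0.6, -0.2]
grip_width: 0.774
time: 19.55
position: [0.534, 0.0121, 0.0716]
tool_rot: [-0.819, 3.033, 0.0]
ft_force: [-0.1, -0.2, -0.3]
grip_width: 0.78
```

Already 2 mm into the slots with no force. On down to home.

```bash
python3 -m jog '[[0,0,-0.7,0],[0,0,-1.4,0],[0,0,-2.1,0],[0,0,-2.8,0],[0,0,-3.5,0],[0,0,-4,0],[0,0,-4.5,0],[0,0,-4.5,0]]'; python3 -m jog '[[0,0,-0.3,0],[0,0,-0.6,0],[0,0,-0.9,0],[0,0,-1.2,0],[0,0,-1.5,0],[0,0,-1.5,0],[0,0,-1.5,0],[0,0,-1.5,0]]'
```

```text
time: 20.55
position: [0.534, 0.0121, 0.067]
tool_rot: [0.819, -3.033, -0.0]
ft_force: [1.3, 0.7, -1.1]
grip_width: 0.773
time: 21.55
position: [0.5342, 0.0121, 0.0667]
tool_rot: [-0.818, 3.033, 0.001]
ft_force: [-4.3, -0.1, 9.2]
grip_width: 0.781
```

Contact at TCP 66.7 mm puts the underside at about 65 mm, which is home. Releasing, withdrawing and checking.

```bash
python3 -m jog '[[0,0,1,0],[0,0,1,0],[0,0,1,0],[0,0,1,0],[0,0,6,0],[0,0,26,0],[0,0,60,0],[0,0,100,-0.1]]' 1; python3 -m jog '[[0,0,10,-0.15],[0,0,10,-0.3],[0,0,10,-0.45],[0,0,10,-0.5],[0,0,10,-0.5],[0,0,10,-0.5],[0,0,10,-0.5],[0,0,10,-0.5]]';python3 - <<'E'
from h import *
s=get_state();d=get_image("wrist");print(s["position"])
e=get_image("side");p=pix(e,[.534,.012,.07]).astype(int);c=cv2.resize(e["image"][p[1]-35:p[1]+35,p[0]-35:p[0]+35],(400,400),interpolation=2)
cv2.imwrite("pics/end.png",np.hstack([top(d,s,(.5344,.0121),.07,.04),c])[:,:,::-1])
E
```

```text
time: 22.55
position: [0.5336, 0.012, 0.1664]
tool_rot: [0.662, -3.07, -0.0]
ft_force: [0.3, 0.4, -0.1]
grip_width: 1.003
time: 23.55
position: [0.534, 0.0121, 0.1756]
tool_rot: [0.114, 3.139, 0.0]
ft_force: [-0.5, -0.5, 0.4]
grip_width: 1.0
[0.5340449  0.01209459 0.17557754]
```

View pics/end.png

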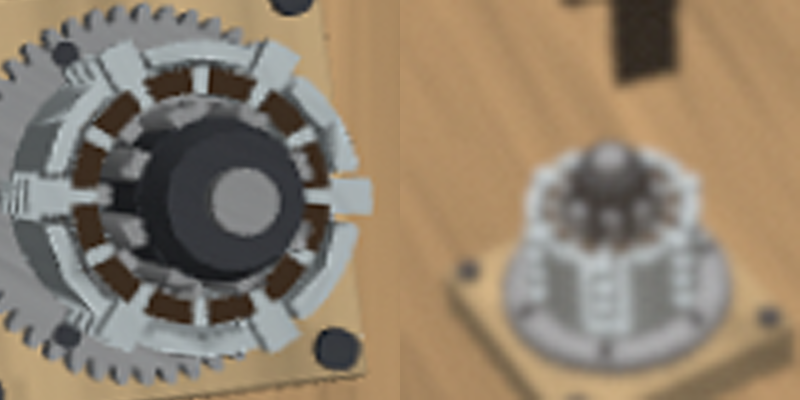

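The lined plate sits level and concentric in the drum with all six tabs in the slots. They span about 342 px at 5 px/mm (68–69 mm at the 70 mm plane). The side view shows it flat and the gripper clear. Handing in.

```bash
python3 -c "
from bench import *
print(close_job())"
```

```text
the job is handed in; nothing more can be done
None
```

Both plates are fitted in the order asked, both are released, and the job was handed in at about 24 s. No verdict was reported.

- **Steel plate:** I turned it to the spline gaps seen in the camera. It slid onto the splines with no measurable reaction force, so I didn't need to search by feel. I released it with its underside about 73 mm up, just above the drum wall. A picture then showed it flat in the drum, with its size matching the home height.
- **Lined plate:** I held it by two opposite tabs and turned them onto the slots. It went down without force until it met the steel plate at about 9 N, with its underside at about 65 mm, which is home.
- **Final check:** The last pictures show all six tabs in the slots, the plate centred and level, and the gripper clear about 10 cm above. I did not go near the look-alikes or the other things on the bench.
- **Disagreements:** One early position reading was about 3 mm off because the arm was still swaying, so I repeated it once the arm settled. The first code measurement of the lined plate came from a blurred picture and failed, so I measured it again close up.

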